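# Cap the sample tubes and hold their rack in the corner of the reader

### The job

Press shut the open flip caps on both tubes in the blue rack while it stands on the worktop. Then carry the rack (its fin is there to grip) onto the deck of the tube reader and press it, upright and square, into the corner: long side flat against the long fence and end flat against the short fence, pushing the sprung pin of each fence right in, without forcing it (under 40 N on a fence). Finish while still holding it pressed against both fences, as the pins push back, and leave the other things on the worktop where they are.

Things in the scene. Friction and masses are not known exactly. Their poses are not given: they have to be found in the camera images.
- rack: loose blue tube rack, a block 48 (its x) x 130 (its y) x 40 mm high, 0.2 to 0.4 kg; origin at the centre of its underside, z up. In the middle of its top stands a grip fin, 12 mm thick (x), 28 mm wide (y), 42 mm tall (rack z 40 to 82). Two tubes stand in it at rack y +44 and -44, rims 47.5 mm above the underside; their caps hinge on the +x side
- fin_top (a point): centre of the top of the rack's fin, 82 mm above the rack's underside; pinch the fin across its 12 mm (rack x)
- cap_left (a joint): hinged cap of the left tube (+y on the rack): 0 = shut (lies level on the tube), grows as it opens, 1.57 = upright, stop at 2.1; it stays where it is left (light friction, about 0.2 N at its tip) and is pressed shut from above; shut means under 0.12 rad
- cap_right (a joint): hinged cap of the right tube (-y on the rack): 0 = shut (lies level on the tube), grows as it opens, 1.57 = upright, stop at 2.1; it stays where it is left (light friction, about 0.2 N at its tip) and is pressed shut from above; shut means under 0.12 rad
- cap_left_hinge (a point): hinge line of the left cap, along rack y, at rack x +12.5, y +44, z 48 mm. The cap is a white disc 21 mm across, 3.5 mm thick, with a tab; shut, it reaches 29.5 mm from the hinge towards rack -x, top face 3.5 mm above the hinge; open, it stands up from the hinge, leaning a little either way. The tube's axis is 12.5 mm from the hinge towards rack -x
- cap_right_hinge (a point): hinge line of the right cap, along rack y, at rack x +12.5, y -44, z 48 mm. The cap is a white disc 21 mm across, 3.5 mm thick, with a tab; shut, it reaches 29.5 mm from the hinge towards rack -x, top face 3.5 mm above the hinge; open, it stands up from the hinge, leaning a little either way. The tube's axis is 12.5 mm from the hinge towards rack -x
- reader: tube reader, fixed to the worktop: black deck plate 155 (x from -75 to +80) x 185 (y from -87.5 to +97.5) x 5 mm thick; origin on the worktop under the plate, z up. The rack is home with its centre at reader x +11, y +15 mm, its underside on the deck (z 5 mm), its long (y) side along reader y; either way round will do. The free deck lies on the -x, -y side of the fences
- deck_corner (a point): inner corner where the two fence faces meet, at deck height: reader x +35, y +80, z 5 mm
- long_fence: white reader housing, 44 mm deep, 175 mm long, top 39 mm above the worktop; its straight front face, 35 mm in reader +x, is the long fence. Origin at the foot of the face, middle of its length; the face looks to reader -x
- short_fence: aluminium bar 105 mm long, 14 mm thick, top 39 mm above the worktop; its face, 80 mm in reader +y, is the short fence and looks to reader -y. Origin at the middle of its length, foot of the bar, on the face
- pin_long (a joint): brass sprung pin of the long fence, 10 mm across, standing 5 mm out of its face 33 mm above the worktop, at reader y +15 mm. 0 = out, 0.005 = flush with the face; 1.5 N at the start of its travel, 4 N at 5 mm
- pin_short (a joint): the same sort of pin in the short fence, at reader x +9.5 mm; 0 = out, 0.005 = flush; 1.5 to 4 N. Past the pins the fences are rigid. Deck, fences and pins are slippery plastic and metal (friction about 0.2)
- petri_dish: petri dish, 60 mm, 14 mm high, bystander behind the work; origin at the underside's centre
- pipette_bulb: red rubber pipette bulb 60 x 86 x 48 mm, bystander to the left; origin under its centre
- stopper: red rubber stopper, 30 mm, 25 mm high, bystander to the left; origin under its centre
- tape_roll: roll of beige tape 98 mm, 25 mm high, bystander to the right; origin under its centre

How it is judged (in metres and radians):
On the way:
1. both caps are shut while the rack still stands on the worktop, off the reader (value of joint each of cap_left, cap_right below 0.12 rad and horizontal distance between rack and reader above 0.12 m and height (world z) of rack below 0.01 m), for 0.2 s.
At the end, for the whole second after the job is handed in: caps shut (under 0.12 rad); rack upright (0.05 rad) on the deck, square (0.04 rad), its underside within 3 mm of home both ways, both pins pushed in to within 1.5 mm of flush, pressing on each fence with its pin with over 2 N, the fingers still on the rack (value of joint each of cap_left, cap_right below 0.12 rad and value of joint each of pin_long, pin_short above 0.0035 m and x of rack in the frame of reader between 0.008 and 0.014 m and y of rack in the frame of reader between 0.012 and 0.018 m and z of rack in the frame of reader between 0.002 and 0.0075 m and angle between the y axis of rack and the y axis of reader, either way round below 0.04 rad and angle between rack's own z axis and vertical below 0.05 rad and contact force between rack and long_fence above 2 N and contact force between rack and short_fence above 2 N and contact force between the fingers and rack above 1 N); the arm keeps its last pose, push and grip.
It fails at once if a bystander (petri dish, bulb, stopper or tape) was moved more than 3 cm (distance of any of petri_dish, pipette_bulb, stopper, tape_roll from where it was at the start of the episode above 0.03 m).
It fails at once if the rack was forced against a fence (over 40 N) (contact force between rack and long_fence above 40 N or contact force between rack and short_fence above 40 N).
It also fails if it takes over 64 s, if anything falls off the work surface, if the arm or the gripper's body presses on something with over 40 N, if the wrist force passes 120 N, or if a joint passes its speed limit or range.

### The arm

A 6-joint arm with a two-finger parallel gripper is mounted at the origin on a cart in front of the work surface, level with it; the furniture and walls round the work are solid. World frame = base frame: x ahead of the robot, y to its left, z up, the work surface at z = 0. Lengths are in mm, angles in rad, forces in N, time in s.
With the tool pointing down it reaches from about 350 to 975 mm from the base axis. Payload 7.1 kg.
Tool frame: the origin (TCP) lies between the finger pads; the fingertips stand 17 mm ahead of it and the grasp point (between the pads) lies 2 mm behind it; z points along the fingers, y is the line along which they close (so a half turn about z gives the same grasp; the last joint's range is limited). The gripper opens to 88 mm and grips with 3 to 60 N. Pads are 20 mm wide; open, the fingers measure 115 mm over their backs; the gripper's body (75 mm by 178 mm) begins 61 mm behind the grasp point.
Start: joints at [-1.286, 0.423, 1.63, -0, 1.089, -0.019], TCP at [186.986, -596.357, 239.675] pointing down, gripper open.
Joint ranges: [-3, 3], [-0.9, 2.11], [0.09, 2.58], [-1.31, 4.45], [0.11, 2.69], [-2.54, 2.54]. Speed limits (rad/s): [2.39, 2.39, 3.01, 3.14, 3.14, 3.14].

### API

Orientations are given as a rotation vector (axis times angle).
In Python, from workcell import ctrl, telemetry, get_image gives the robot as it stands (ctrl), with the cameras as plain functions and the readings (telemetry).
- The arm moves only by the shell command python3 jog.py 'ROWS' [OPENING]. ROWS is 1 to 5 rows, parted by semicolons, with the numbers parted by commas; each row has 6 numbers: dx, dy, dz in mm, then a rotation vector rx, ry, rz in rad; each row shifts and turns the commanded pose from where the row before left it, along the tool's axes as they then stand; what a row does not reach is not made up. A row lasts 1/12 s, in which the tool goes at most 41.7 mm and 0.125 rad, less where a joint would pass 70% of its speed; a pose out of reach is approached as far as the arm can. OPENING is the finger opening in mm, set as the command begins (- or left out keeps the last). The fingers move at their own pace and stop on an object; the grip force is fixed at half the most. Time passes only in rows, so rows that do not move let the fingers close. It prints the time, the measured TCP pose, the force, the opening and the grip force at its end. Input that does not fit is refused with a message, and nothing moves.
- telemetry.get_obs(): the state, without advancing time (a new reading comes with each control period).
- get_image(name): name is "side" or "top"; returns a dict with "img" (400x640x3 uint8, red, green, blue), "fx", "fy", "cx", "cy" (pixels), "k1" (the pictures are not rectified: a ray, as slopes to the right and down, at radius r is drawn at 1 + k1 r^2 times it, then the intrinsics apply), "R" (3x3) and "t" (3): a world point X has camera coordinates R X + t. Camera axes: x right, y down, z forward; pixel columns grow to the right and rows downward; lengths in mm; the calibration is good to about 2 mm. A picture is of the moment at which its call begins. There is no depth.
- ctrl.close_job(): hands the job in; it is judged then, once.
The state is a dict: "t": time; "qpos": joint angles; "qvel": joint speeds; "joint_torque": joint torques, N m; "ee_pos": TCP position; "orientation": TCP orientation; "ft_force": force on the tool from outside, world axes, zero at the start; "moment": the same for the moment, N m; "width": finger opening in mm; "grasp_force": force on a finger pad.
Only numpy, scipy, OpenCV 4.12 (cv2) and the standard library are available. Lean on these libraries where they do the work, as an engineer would, in place of code of your own. Each camera call takes 0.05 s, during which the arm holds its last target. There are 200 camera calls.

## Working session

There is one attempt and no reset: what is moved stays moved. The work goes in short steps, Python scripts to look and compute and a shell command to move; the robot and the scene stay as the last step left them, time stands still between calls to the robot, and variables do not carry over. Pictures are saved under pics/ and viewed, at most 10 in all, crops included, and the job is handed in when it is done.

```bash
ls; mkdir -p pics
python3 - <<'E'
from workcell import ctrl, telemetry, get_image
import cv2,numpy as np
o=telemetry.get_obs();print({k:np.round(v,3).tolist() for k,v in o.items()})
for n in("top","side"):
    d=get_image(n);cv2.imwrite(f"pics/{n}0.png",d["img"][:,:,::-1])
    print(n,{k:np.round(d[k],4).tolist() for k in d if k!="img"})
E
```

```text
jog.py
pics
workcell.py
{'t': 0.0, 'qpos': [-1.286, 0.424, 1.631, 0.0, 1.089, -0.019], 'qvel': [-0.001, -0.002, 0.001, -0.0, -0.0, 0.002], 'joint_torque': [-0.001, -54.463, -27.366, 0.064, 0.023, -0.0], 'ee_pos': [186.84, -595.873, 238.908], 'orientation': [-3.104, -0.475, 0.0], 'ft_force': [-0.223, 0.483, 0.542], 'moment': [0.007, 0.02, -0.019], 'grasp_force': 0.0, 'width': 87.973}
top {'fx': 510.2599, 'fy': 510.2599, 'cx': 329.5337, 'cy': 206.6227, 'k1': -0.1142, 'R': [[0.0118, -0.9998, 0.0159], [-0.99, -0.0139, -0.1405], [0.1407, -0.014, -0.9899]], 't': [-29.575, 586.9426, 1635.8682]}
side {'fx': 408.5913, 'fy': 408.5913, 'cx': 316.3502, 'cy': 202.5201, 'k1': -0.0098, 'R': [[-0.9469, -0.321, -0.019], [-0.1949, 0.6198, -0.7602], [0.2558, -0.7161, -0.6494]], 't': [557.2334, 201.8467, 1197.874]}
```

View pics/top0.png

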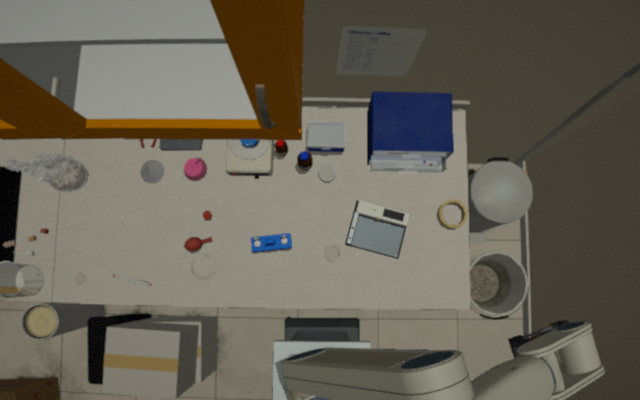

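View pics/side0.png

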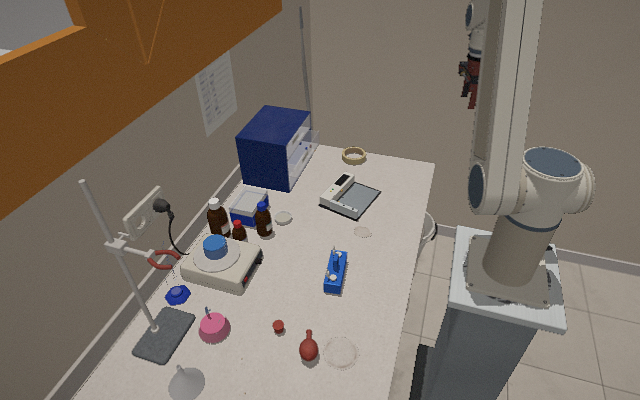

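The top view shows the rack at about (271,243), the reader at (378,230) with its housing edge towards the top, and the bystanders clear of both. The side view shows the rack at (335,271) and the reader at (350,197). Next I'll zoom in.

Run:
```python
import cv2,numpy as np
t=cv2.imread("pics/top0.png");s=cv2.imread("pics/side0.png")
def c(im,x,y,w,h,k):
    return cv2.resize(im[y:y+h,x:x+w],None,fx=k,fy=k,interpolation=cv2.INTER_CUBIC)
A=np.zeros((600,800,3),np.uint8)
a=c(t,245,225,52,36,10);A[:360,:520]=a
a=c(s,318,240,35,60,8);A[:480,520:800]=a
cv2.imwrite("pics/z1.png",A)
B=np.zeros((600,800,3),np.uint8)
B[:420,:490]=c(t,342,196,70,60,7)
B[:385,490:]=c(s,316,168,62,55,7)[:,:310]
cv2.imwrite("pics/z2.png",B)
```

```text
(no output)
```

View pics/z1.png

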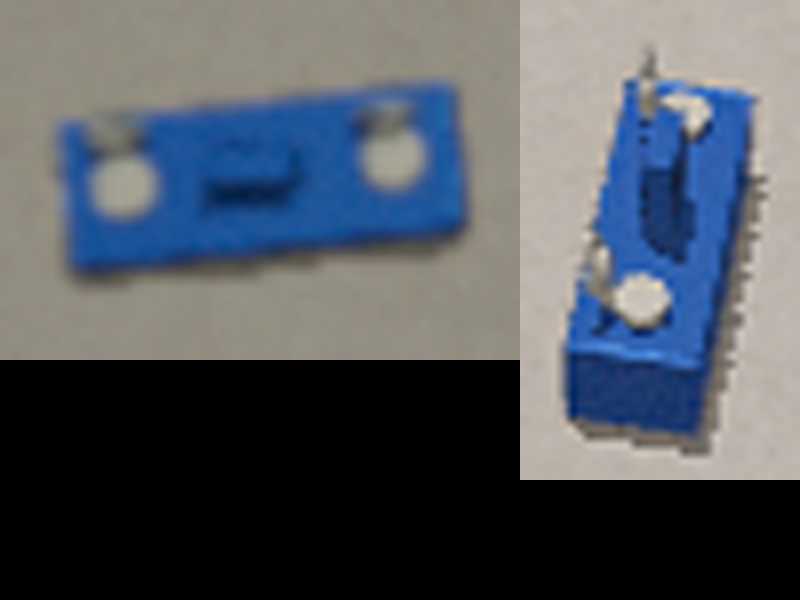

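View pics/z2.png

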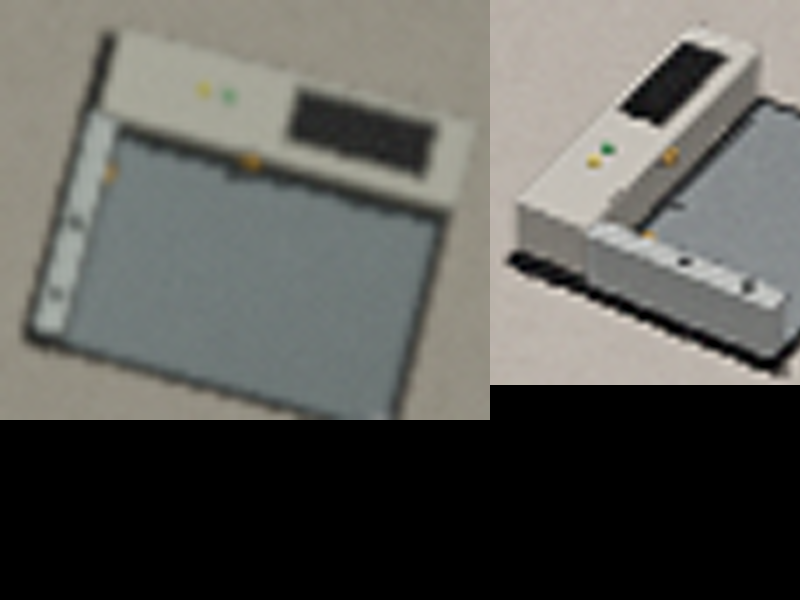

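The crops show the rack's caps standing up on the far (+x) side. The fin is at top (270,242), the reader housing is on its far side, and the short bar is on its +y side. The brass pins are at top (377.7,219) and (357.6,220.7). Now I'll fit both poses.

```bash
cat > h.py <<'E'
import cv2,numpy as np
from workcell import ctrl, telemetry, get_image
from scipy.spatial.transform import Rotation as Ro
def proj(d,X):
    p=np.atleast_2d(X)@np.array(d["R"]).T+np.array(d["t"]);s=p[:,:2]/p[:,2:]
    s=s*(1+d["k1"]*(s**2).sum(1,keepdims=True))
    return s*[d["fx"],d["fy"]]+[d["cx"],d["cy"]]
def place(p,X):
    c,s=np.cos(p[2]),np.sin(p[2]);X=np.atleast_2d(X).astype(float)
    return np.c_[p[0]+c*X[:,0]-s*X[:,1],p[1]+s*X[:,0]+c*X[:,1],X[:,2]]
def box(x0,x1,y0,y1,z0,z1): return np.array([[x,y,z] for x in(x0,x1) for y in(y0,y1) for z in(z0,z1)])
def sil(d,p,boxes,k=8):
    m=np.zeros((400*k,640*k),np.uint8)
    for b in boxes:
        q=(proj(d,place(p,b))+.5)*k
        cv2.fillConvexPoly(m,cv2.convexHull(np.round(q).astype(np.int32)),255)
    return cv2.resize(m,(640,400),interpolation=cv2.INTER_AREA)/255.
E
cat > fit.py <<'E'
from h import *
from scipy.optimize import least_squares,minimize
D={n:get_image(n) for n in("top","side")}
# rack silhouette
B=[box(-24,24,-65,65,0,40),box(-6,6,-14,14,40,82)]
win={"top":(240,305,222,264),"side":(312,358,236,304)}
M={}
for n,d in D.items():
    im=d["img"].astype(int);m=((im[:,:,2]-im[:,:,0])>25).astype(np.uint8)
    x0,x1,y0,y1=win[n];w=np.zeros_like(m);w[y0:y1,x0:x1]=m[y0:y1,x0:x1]
    M[n]=cv2.morphologyEx(w,cv2.MORPH_CLOSE,np.ones((3,3)))
    cs,_=cv2.findContours(M[n],cv2.RETR_EXTERNAL,cv2.CHAIN_APPROX_NONE);M[n]*=0;cv2.drawContours(M[n],cs,-1,1,-1)
def cost(p,ns):
    q=(p[0],p[1],p[2]/300);return sum(np.abs(sil(D[n],q,B)-M[n]).sum()/M[n].sum() for n in ns)
for ns in(("top",),("side",),("top","side")):
    r=min((minimize(cost,[x,190,30*a],args=(ns,),method="Nelder-Mead",options=dict(initial_simplex=[[x,190,30*a],[x+25,190,30*a],[x,215,30*a],[x,190,30*a+30]])) for x in(470,500) for a in(0,1)),key=lambda r:r.fun)
    print("rack",ns,np.round([r.x[0],r.x[1],r.x[2]/300],3),r.fun)
# reader clicks: (cam,crop u,v, fn(yc,xb))
T=[(92,110,lambda a,b:(35,94,39)),(119,121,lambda a,b:(35,80,39)),(35,332,lambda a,b:(b-105,94,39)),(68,335,lambda a,b:(b-105,80,39)),
(118,32,lambda a,b:(79,a+87.5,39)),(475,120,lambda a,b:(79,a-87.5,39)),(447,210,lambda a,b:(35,a-87.5,39)),(250,162,lambda a,b:(32.5,15,33)),(110,173,lambda a,b:(9.5,77.5,33)),(28,340,lambda a,b:(-75,97.5,3))]
S=[(179,157,lambda a,b:(32.5,15,33)),(158,237,lambda a,b:(9.5,77.5,35)),(98,228,lambda a,b:(35,94,39)),(293,300,lambda a,b:(b-105,94,39)),(22,260,lambda a,b:(80,97.5,3)),(285,370,lambda a,b:(-75,97.5,2))]
P=[("top",342+(u+.5)/7-.5,196+(v+.5)/7-.5,f) for u,v,f in T]+[("side",316+(u+.5)/7-.5,168+(v+.5)/7-.5,f) for u,v,f in S]
def res(p,Q): return np.concatenate([proj(D[n],place((p[0],p[1],p[2]/100),f(p[3],p[4])))[0]-(u,v) for n,u,v,f in Q]+[[(p[3])/20,(p[4]-33)/10]])
for Q in(P[:10],P[10:],P):
    r=least_squares(res,[500,-100,-25,0,33],args=(Q,),loss="soft_l1");print("reader",np.round(r.x,2)," yaw",r.x[2]/100);
print(np.round(r.fun,1).tolist())
E
python3 fit.py
```

```text
rack ('top',) [4.68944e+02 1.69072e+02 1.25000e-01] 0.1243002028397566
rack ('side',) [4.73325e+02 1.67631e+02 1.38000e-01] 0.06791968124148055
rack ('top', 'side') [4.70786e+02 1.68621e+02 1.34000e-01] 0.2836749791194368
reader [ 514.89 -187.67  -24.77    5.93   34.62]  yaw -0.24771457859434876
reader [ 521.15 -191.21  -23.49    0.     32.99]  yaw -0.23488638168366166
reader [ 516.14 -188.19  -25.39    6.65   33.66]  yaw -0.2539236854374356
[0.3, -0.1, 0.5, -0.5, 0.1, -0.7, -0.5, 0.0, -0.1, -1.7, -0.0, -0.4, 0.8, -0.5, 0.5, -0.3, 0.4, -0.1, -0.8, -0.3, 1.4, 0.3, 1.0, 0.3, 0.6, 0.8, 0.2, 1.6, 0.1, 0.2, 1.2, 0.8, 0.3, 0.1]
```

```bash
cat > go.py <<'E'
# usage: go.py x y z yaw  -> remaining shift in tool axes to TCP target (world), tool y along yaw
import sys
from h import *
o=telemetry.get_obs();x,y,z,a=map(float,sys.argv[1:])
R=Ro.from_rotvec(o["orientation"])
c,s=np.cos(a),np.sin(a);ey=np.array([c,s,0]);ez=np.array([0,0,-1.]);ex=np.cross(ey,ez)
T=Ro.from_matrix(np.c_[ex,ey,ez]);T2=Ro.from_matrix(np.c_[-ex,-ey,ez])
w=min(((R.inv()*t).as_rotvec() for t in(T,T2)),key=np.linalg.norm)
print("t",round(o["t"],2),"pos",np.round(o["ee_pos"],1),"q",np.round(o["qpos"],2),"tool shift",np.round(R.inv().apply(np.array([x,y,z])-o["ee_pos"]),1),"turn",np.round(w,3),"F",np.round(o["ft_force"],1))
E
cat > rk.py <<'E'
# rack point -> world: rk.py x y [px py yaw]
import sys
from h import *
v=list(map(float,sys.argv[1:]));p=v[2:5] or (470.5,168.5,.128);print(place(p,(v[0],v[1],0)).round(1))
E
python3 rk.py 50 44; python3 rk.py 50 -44;python3 rk.py 0 44; python3 rk.py 0 -44
python3 jog.py '25,-31,0,0,0,0;25,-31,0,0,0,0;25,-31,0,0,0,0;25,-31,0,0,0,0;25,-31,0,0,0,0' 0
python3 go.py 514.5 218.5 140 0.128
```

```text
[[514.5 218.5   0. ]]
[[525.7 131.2   0. ]]
[[464.9 212.1   0. ]]
[[476.1 124.9   0. ]]
t: 0.62
ee_pos: [260.1, -409.3, 239.5]
orientation: [-3.105, -0.474, -0.0]
ft_force: [1.7, -0.3, -0.0]
width: 57.8
grasp_force: 0.0
t 0.62 pos [ 260.1 -409.3  239.5] q [-1.03  0.22  1.93  0.    0.99  0.24] tool shift [ 430.2 -523.2   99.6] turn [-0.    -0.    -1.396] F [ 1.7 -0.3 -0. ]
```

```bash
python3 jog.py '25,-31,0,0,0,0;25,-31,0,0,0,0;25,-31,0,0,0,0;25,-31,0,0,0,0;25,-31,0,0,0,0' >/dev/null
python3 jog.py '25,-31,0,0,0,0;25,-31,0,0,0,0;25,-31,0,0,0,0;25,-31,0,0,0,0;25,-31,0,0,0,0' >/dev/null
python3 jog.py '25,-31,0,0,0,0;25,-31,0,0,0,0;25,-31,0,0,0,0;25,-31,0,0,0,0;25,-31,0,0,0,0' >/dev/null
python3 jog.py '0,0,10,0,0,-0.125;0,0,10,0,0,-0.125;0,0,10,0,0,-0.125;0,0,10,0,0,-0.125;0,0,10,0,0,-0.125' >/dev/null
python3 jog.py '0,0,10,0,0,-0.125;0,0,10,0,0,-0.125;0,0,10,0,0,-0.125;0,0,10,0,0,-0.125;0,0,10,0,0,-0.125'
python3 go.py 514.5 218.5 79 0.128
```

```text
t: 2.7
ee_pos: [478.6, 144.8, 139.2]
orientation: [-2.233, -2.209, 0.0]
ft_force: [-0.1, -0.2, -0.3]
width: 0.2
grasp_force: 0.0
t 2.7 pos [478.6 144.8 139.2] q [0.27 0.39 1.97 0.   0.78 0.28] tool shift [74.1 35.1 60.2] turn [-0.    -0.    -0.139] F [-0.1 -0.2 -0.3]
```

```bash
python3 jog.py '0,0,0,0,0,-0.07;0,0,0,0,0,-0.069;-10,23,0,0,0,0;-10,22,0,0,0,0;0,0,0,0,0,0' >/dev/null
python3 jog.py '0,0,30,0,0,0;0,0,30,0,0,0;0,0,0,0,0,0'
python3 go.py 525.7 131.2 79 0.128
python3 - <<'E'
from h import *
d=get_image("top")["img"];s=get_image("side")["img"]
A=np.zeros((600,800,3),np.uint8)
A[:400,:480]=cv2.resize(d[215:265,240:300],None,fx=8,fy=8,interpolation=2)
A[:600,480:800]=cv2.resize(s[225:300,315:355],None,fx=8,fy=8,interpolation=2)
cv2.imwrite("pics/z3.png",A[:,:,::-1])
E
```

```text
t: 3.37
ee_pos: [522.1, 129.7, 75.4]
orientation: [-2.079, -2.349, 0.01]
ft_force: [-1.5, 0.7, -0.4]
width: 0.6
grasp_force: 0.0
t 3.37 pos [522.1 129.7  75.4] q [0.22 0.55 1.91 0.   0.69 0.1 ] tool shift [ 1.1  3.7 -3.6] turn [-0.008  0.001 -0.006] F [-1.5  0.7 -0.4]
```

View pics/z3.png

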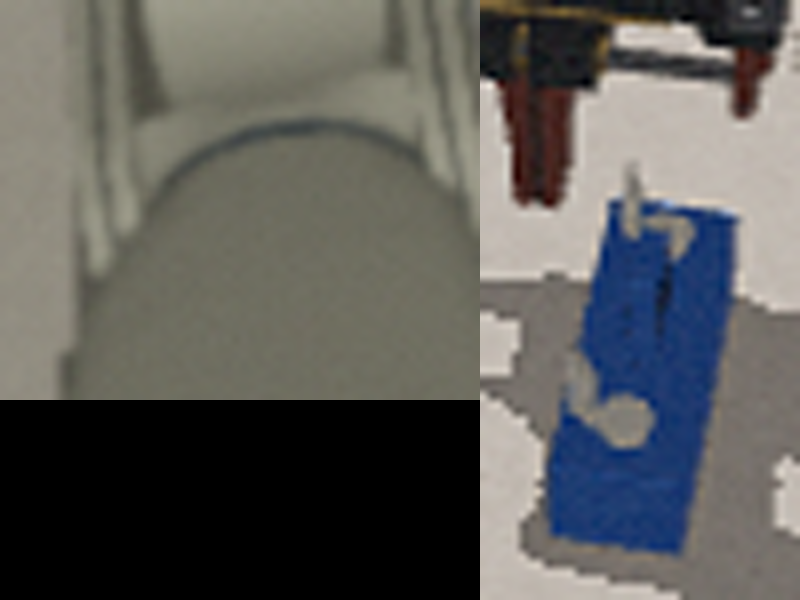

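The fingers are at side (357,248), just beyond the far (−y) cap at (394/8…) and level with it. I'll sweep the cap over and press it down.

```bash
python3 jog.py '1,-16,0,0,0,0;0,-15,0,0,0,0;0,-15,0,0,0,0;0,0,0,0,0,0'
python3 go.py 476.1 124.9 68.5 0.128
python3 jog.py '0,0,3,0,0,0;0,0,3,0,0,0;0,0,0,0,0,0'
python3 go.py 476.1 124.9 68.5 0.128
```

```text
t: 3.8
ee_pos: [477.8, 125.7, 81.1]
orientation: [-2.081, -2.353, 0.001]
ft_force: [-0.7, 0.2, -0.3]
width: 0.6
grasp_force: 0.0
t 3.8 pos [477.8 125.7  81.1] q [0.23 0.49 2.01 0.   0.64 0.11] tool shift [-0.6 -1.8 12.6] turn [-0.001  0.    -0.006] F [-0.7  0.2 -0.3]
t: 4.05
ee_pos: [481.2, 126.1, 73.9]
orientation: [2.081, 2.352, 0.002]
ft_force: [-0.6, -0.3, -0.2]
width: 0.6
grasp_force: 0.1
t 4.05 pos [481.2 126.1  73.9] q [0.23 0.51 2.   0.   0.63 0.11] tool shift [-0.6 -5.3  5.4] turn [ 0.002 -0.    -0.006] F [-0.6 -0.3 -0.2]
```

```bash
python3 jog.py '0,-3,3,0,0,0;0,0,2,0,0,0;0,0,0,0,0,0'
python3 jog.py '0,0,1.5,0,0,0;0,0,0,0,0,0;0,0,0,0,0,0'
python3 go.py 476.1 124.9 68.5 0.128
```

```text
t: 4.3
ee_pos: [477.1, 125.5, 68.8]
orientation: [-2.082, -2.353, 0.0]
ft_force: [-1.7, 0.4, 6.2]
width: 0.4
grasp_force: 3.0
t: 4.55
ee_pos: [477.2, 125.5, 68.5]
orientation: [2.082, 2.353, 0.0]
ft_force: [-6.7, -1.4, 23.3]
width: 0.5
grasp_force: 11.9
t 4.55 pos [477.2 125.5  68.5] q [0.23 0.52 2.01 0.   0.61 0.11] tool shift [-0.5 -1.1  0. ] turn [ 0.    -0.    -0.006] F [-6.7 -1.4 23.3]
```

```bash
python3 jog.py '0,0,-30,0,0,0;0,0,-28,0,0,0;29,17,0,0,0,0;29,17,0,0,0,0;30,16,0,0,0,0' >/dev/null
python3 jog.py '0,0,0,0,0,0;0,0,25,0,0,0;0,0,23,0,0,0;0,0,0,0,0,0;0,0,0,0,0,0'
python3 go.py 514.5 218.5 78 0.128
```

```text
t: 5.38
ee_pos: [514.6, 218.1, 76.0]
orientation: [-2.081, -2.351, 0.005]
ft_force: [0.1, -0.1, 0.5]
width: 0.6
grasp_force: 0.0
t 5.38 pos [514.6 218.1  76. ] q [ 0.38  0.57  1.86 -0.    0.71  0.26] tool shift [ 0.4 -0.1 -2. ] turn [-0.004  0.001 -0.006] F [ 0.1 -0.1  0.5]
```

```bash
python3 jog.py '0,-17,0,0,0,0;0,-17,0,0,0,0;0,-16,0,0,0,0;0,0,0,0,0,0;0,0,0,0,0,0'
python3 jog.py '0,0,3,0,0,0;0,0,2,0,0,0;0,0,0,0,0,0;0,0,0,0,0,0'
python3 go.py 464.9 212.1 68.5 0.128
```

```text
t: 5.8
ee_pos: [466.8, 212.9, 78.4]
orientation: [2.081, 2.352, 0.002]
ft_force: [-0.8, -0.6, -0.1]
width: 0.7
grasp_force: 0.0
t: 6.13
ee_pos: [466.8, 212.9, 72.0]
orientation: [2.082, 2.352, 0.0]
ft_force: [-0.3, 0.1, -0.4]
width: 0.4
grasp_force: 0.1
t 6.13 pos [466.8 212.9  72. ] q [ 0.4   0.53  1.97 -0.    0.64  0.28] tool shift [-0.5 -2.   3.5] turn [ 0.    -0.    -0.006] F [-0.3  0.1 -0.4]
```

```bash
python3 jog.py '0,-2,3,0,0,0;0,0,1.5,0,0,0;0,0,0,0,0,0;0,0,0,0,0,0'
python3 jog.py '0,0,-30,0,0,0;0,0,-30,0,0,0;-22,2,0,0,0,0;-22,2,0,0,0,0;0,0,0,0,0,0' 50
python3 go.py 470.5 168.5 62 0.128
python3 - <<'E'
from h import *
s=get_image("side")["img"]
cv2.imwrite("pics/z4.png",cv2.resize(s[225:300,300:370],None,fx=8,fy=8,interpolation=2)[:,:,::-1])
E
```

```text
t: 6.47
ee_pos: [464.8, 212.8, 68.7]
orientation: [2.081, 2.352, 0.002]
ft_force: [-2.1, -1.8, 14.2]
width: 0.4
grasp_force: 7.1
t: 6.88
ee_pos: [473.9, 167.4, 128.0]
orientation: [2.083, 2.351, 0.0]
ft_force: [0.3, 0.3, -0.1]
width: 30.3
grasp_force: 0.0
t 6.88 pos [473.9 167.4 128. ] q [ 0.32  0.42  1.97 -0.    0.75  0.2 ] tool shift [ 1.6 -3.3 66. ] turn [ 0.     0.    -0.007] F [ 0.3  0.3 -0.1]
```

View pics/z4.png

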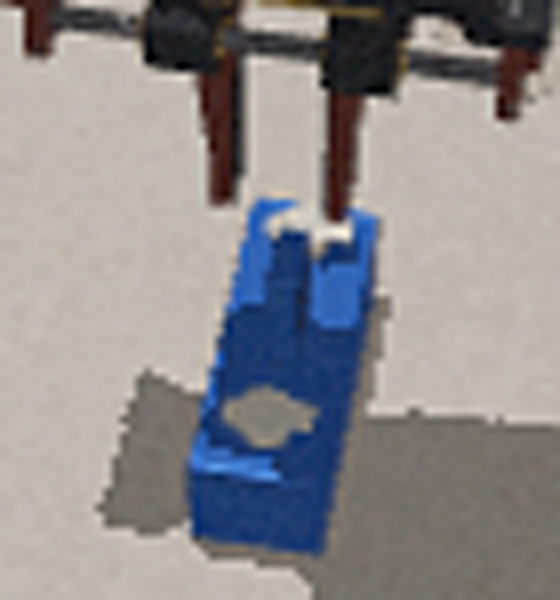

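Both caps lie flat: the near one at crop (268,415), and the far one shut behind the fin. Next I grip the fin.

```bash
python3 jog.py '1,-3,0,0,0,0;0,0,0,0,0,0;0,0,0,0,0,0' >/dev/null
python3 jog.py '0,0,30,0,0,0;0,0,30,0,0,0;0,0,6,0,0,0;0,0,0,0,0,0;0,0,0,0,0,0' 
python3 jog.py '0,0,0,0,0,0;0,0,0,0,0,0;0,0,0,0,0,0;0,0,0,0,0,0;0,0,0,0,0,0' 0
python3 jog.py '0,0,0,0,0,0;0,0,0,0,0,0;0,0,0,0,0,0' 
python3 go.py 470.5 168.5 62 0.128
```

```text
t: 7.6
ee_pos: [470.4, 170.4, 61.8]
orientation: [-2.081, -2.353, 0.001]
ft_force: [-0.5, 0.2, -0.4]
width: 49.7
grasp_force: 0.0
t: 8.02
ee_pos: [470.9, 170.1, 62.3]
orientation: [2.082, 2.352, 0.002]
ft_force: [0.6, -0.3, -0.2]
width: 20.2
grasp_force: 0.0
t: 8.27
ee_pos: [470.7, 170.0, 61.9]
orientation: [2.082, 2.353, 0.001]
ft_force: [0.2, -0.1, 3.4]
width: 12.0
grasp_force: 30.0
t 8.27 pos [470.7 170.   61.9] q [ 0.32  0.53  2.   -0.    0.61  0.2 ] tool shift [-1.5 -0.4 -0.1] turn [ 0.    -0.    -0.006] F [ 0.2 -0.1  3.4]
```

```bash
python3 jog.py '0,0,-20,0,0,0;0,0,-35,0,0,0;0,0,-20,0,0,0.09;0,0,0,0,0,0.09;0,0,0,0,0,0.09' 
python3 jog.py '0,0,0,0,0,0.1;0,0,0,0,0,0;0,0,0,0,0,0' 
python3 go.py 498.5 -194.5 137 -0.25
```

```text
t: 8.68
ee_pos: [471.0, 170.2, 137.9]
orientation: [2.383, 2.045, 0.003]
ft_force: [0.0, -0.5, -2.8]
width: 12.1
grasp_force: 30.0
t: 8.93
ee_pos: [470.1, 169.9, 136.3]
orientation: [-2.476, -1.933, 0.001]
ft_force: [-0.8, -0.4, -3.1]
width: 11.8
grasp_force: 30.0
t 8.93 pos [470.1 169.9 136.3] q [0.32 0.4  1.97 0.   0.77 0.57] tool shift [-346.6  116.    -0.6] turn [-0.001  0.001  0.005] F [-0.8 -0.4 -3.1]
```

```bash
python3 jog.py '-20,7,0,0,0,0;-35,12,0,0,0,0;-35,12,0,0,0,0;-35,11,0,0,0,0;-35,12,0,0,0,0' >/dev/null
python3 jog.py '-35,12,0,0,0,0;-35,12,0,0,0,0;-35,11,0,0,0,0;-35,12,0,0,0,0;-35,12,0,0,0,0' >/dev/null
python3 jog.py '-12,3,0,0,0,0;0,0,0,0,0,0;0,0,0,0,0,0;0,0,0,0,0,0' 
python3 go.py 498.5 -194.5 77 -0.25
python3 - <<'E'
from h import *
s=get_image("side")["img"];t=get_image("top")["img"]
A=np.zeros((600,800,3),np.uint8)
A[:480,:400]=cv2.resize(t[195:275,345:411],(400,480),interpolation=2)
A[:420,400:]=cv2.resize(s[140:210,310:376],(400,420),interpolation=2)
cv2.imwrite("pics/z5.png",A[:,:,::-1])
E
```

```text
t: 10.1
ee_pos: [497.1, -193.6, 136.2]
orientation: [-2.476, -1.93, 0.001]
ft_force: [0.6, 0.6, -3.2]
width: 12.2
grasp_force: 30.0
t 10.1 pos [ 497.1 -193.6  136.2] q [-0.39  0.44  1.9   0.    0.8  -0.15] tool shift [-0.5  1.7 59.2] turn [-0.002 -0.001  0.003] F [ 0.6  0.6 -3.2]
```

View pics/z5.png

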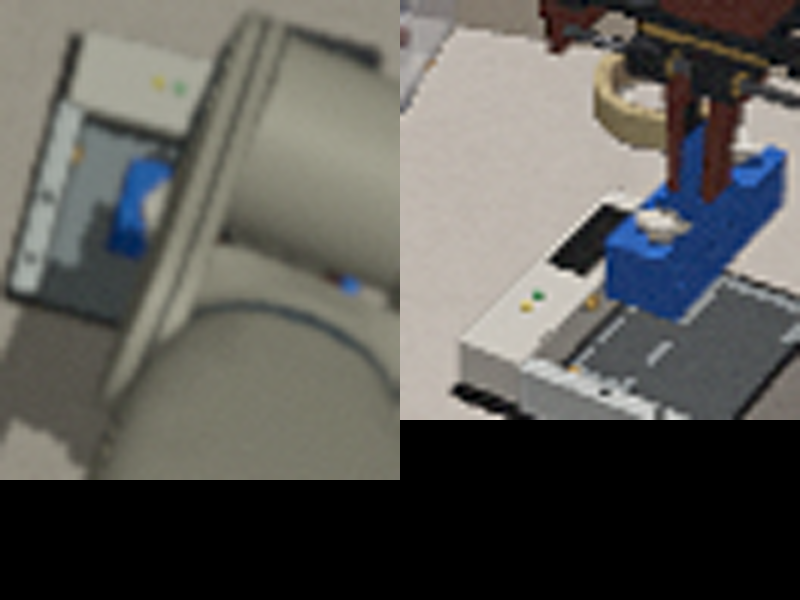

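The carried rack hangs square above the free deck: its end in the top view is parallel to the bar, with a gap to both fences. I'll lower it.

```bash
python3 jog.py '0,1,30,0,0,0;0,0,28,0,0,0;0,0,6,0,0,0;0,0,0,0,0,0;0,0,0,0,0,0' 
python3 go.py 498.5 -194.5 67.5 -0.25
python3 jog.py '0,0,2,0,0,0;0,0,0,0,0,0;0,0,0,0,0,0' 
python3 jog.py '0,0,1,0,0,0;0,0,0,0,0,0;0,0,0,0,0,0'
```

```text
t: 10.62
ee_pos: [498.9, -194.4, 73.0]
orientation: [-2.478, -1.931, 0.0]
ft_force: [-0.2, -0.2, -2.7]
width: 11.8
grasp_force: 30.0
t 10.62 pos [ 498.9 -194.4   73. ] q [-0.39  0.55  1.92  0.    0.67 -0.15] tool shift [-0.2 -0.4  5.5] turn [-0.001 -0.     0.003] F [-0.2 -0.2 -2.7]
t: 10.87
ee_pos: [499.4, -195.3, 71.7]
orientation: [2.478, 1.929, 0.001]
ft_force: [-0.0, -0.1, -2.1]
width: 11.8
grasp_force: 30.0
t: 11.12
ee_pos: [498.8, -195.2, 69.9]
orientation: [2.479, 1.929, 0.0]
ft_force: [0.4, -1.2, -3.3]
width: 11.9
grasp_force: 30.0
```

```bash
python3 jog.py '0,0,1.5,0,0,0;0,0,0,0,0,0;0,0,0,0,0,0' 
python3 jog.py '0,0,0.7,0,0,0;0,0,0,0,0,0;0,0,0,0,0,0' 
python3 jog.py '0,6,0,0,0,0;0,6,0,0,0,0;0,3,0,0,0,0;0,0,0,0,0,0;0,0,0,0,0,0' 
python3 go.py 498.5 -194.5 67.5 -0.25
```

```text
t: 11.37
ee_pos: [498.6, -195.1, 68.1]
orientation: [-2.479, -1.929, 0.0]
ft_force: [0.5, 0.8, -2.5]
width: 12.0
grasp_force: 30.0
t: 11.62
ee_pos: [498.7, -195.1, 67.4]
orientation: [-2.479, -1.93, 0.0]
ft_force: [0.5, -0.0, -2.0]
width: 11.9
grasp_force: 30.0
t: 12.03
ee_pos: [513.6, -198.8, 67.4]
orientation: [2.479, 1.93, 0.0]
ft_force: [-0.5, -0.3, -3.4]
width: 11.7
grasp_force: 30.0
t 12.03 pos [ 513.6 -198.8   67.4] q [-0.39  0.57  1.89 -0.    0.68 -0.14] tool shift [  0.5 -15.7  -0.1] turn [0.    0.    0.002] F [-0.5 -0.3 -3.4]
```

```bash
sed -i 's/^print("t"/print("Ftool",np.round(R.inv().apply(o["ft_force"]),1),end=" ");print("t"/' go.py
python3 jog.py '0,0,0.7,0,0,0;0,0,0,0,0,0;0,0,0,0,0,0' | tail -3 | head -1
python3 go.py 498.5 -194.5 67.5 -0.25
python3 jog.py '0,4,0,0,0,0;0,0,0,0,0,0;0,0,0,0,0,0' >/dev/null
python3 go.py 498.5 -194.5 67.5 -0.25
python3 jog.py '0,3,0,0,0,0;0,0,0,0,0,0;0,0,0,0,0,0' >/dev/null
python3 go.py 498.5 -194.5 67.5 -0.25
```

```text
ft_force: [0.5, -0.5, 0.4]
Ftool [-0.4  0.6 -0.4] t 12.28 pos [ 513.2 -198.7   66.9] q [-0.39  0.57  1.89  0.    0.68 -0.14] tool shift [  0.5 -15.3  -0.6] turn [ 0.    -0.     0.002] F [ 0.5 -0.5  0.4]
Ftool [ 0.2  1.7 -0.8] t 12.53 pos [ 517.8 -200.    66.9] q [-0.39  0.58  1.88  0.    0.68 -0.14] tool shift [  0.6 -20.   -0.6] turn [0.001 0.    0.002] F [ 1.7 -0.2  0.8]
Ftool [ 0.2 -0.7 -1.8] t 12.78 pos [ 520.4 -200.6   66.9] q [-0.39  0.58  1.87 -0.    0.69 -0.14] tool shift [  0.5 -22.7  -0.6] turn [0.    0.    0.002] F [-0.6  0.3  1.8]
```

```bash
for i in 1; do python3 jog.py '0,2,0,0,0,0;0,0,0,0,0,0;0,0,0,0,0,0' >/dev/null; python3 go.py 498.5 -194.5 67.5 -0.25
python3 jog.py '0,2,0,0,0,0;0,0,0,0,0,0;0,0,0,0,0,0' >/dev/null; python3 go.py 498.5 -194.5 67.5 -0.25; done
```

```text
Ftool [-1.  -2.  -5.7] t 13.03 pos [ 521.5 -200.8   66.9] q [-0.39  0.58  1.87 -0.    0.69 -0.14] tool shift [  0.5 -23.8  -0.6] turn [-0.001 -0.     0.002] F [-2.2 -0.5  5.7]
Ftool [-0.5 -4.5 -4.9] t 13.28 pos [ 523.  -201.2   66.9] q [-0.39  0.58  1.86 -0.    0.7  -0.14] tool shift [  0.5 -25.4  -0.5] turn [-0.002 -0.     0.002] F [-4.5  0.6  4.9]
```

```bash
python3 jog.py '6,0,0,0,0,0;6,0,0,0,0,0;5,0,0,0,0,0;0,0,0,0,0,0;0,0,0,0,0,0' >/dev/null; python3 go.py 498.5 -194.5 67.5 -0.25
python3 jog.py '3,0,0,0,0,0;0,0,0,0,0,0;0,0,0,0,0,0' >/dev/null; python3 go.py 498.5 -194.5 67.5 -0.25
python3 jog.py '2,0,0,0,0,0;0,0,0,0,0,0;0,0,0,0,0,0' >/dev/null; python3 go.py 498.5 -194.5 67.5 -0.25
```

```text
Ftool [ 2.9 -2.7 -4.4] t 13.7 pos [ 527.9 -184.1   66.9] q [-0.36  0.58  1.87  0.    0.69 -0.11] tool shift [-17.3 -26.   -0.6] turn [-0.001 -0.001  0.002] F [-1.9  3.5  4.4]
Ftool [ 0.6 -3.1 -6.1] t 13.95 pos [ 528.6 -181.5   66.9] q [-0.35  0.58  1.87  0.    0.69 -0.1 ] tool shift [-20.  -26.   -0.6] turn [-0.001 -0.     0.002] F [-2.9  1.3  6.1]
Ftool [-1.7 -2.9 -6. ] t 14.2 pos [ 529.1 -179.7   66.9] q [-0.35  0.58  1.87  0.    0.69 -0.1 ] tool shift [-21.8 -26.   -0.6] turn [-0.001 -0.     0.002] F [-3.2 -0.9  6. ]
```

```bash
python3 jog.py '3,0,0,0,0,0;0,0,0,0,0,0;0,0,0,0,0,0' >/dev/null; python3 go.py 498.5 -194.5 67.5 -0.25
python3 jog.py '2,0,0,0,0,0;0,0,0,0,0,0;0,0,0,0,0,0' >/dev/null; python3 go.py 498.5 -194.5 67.5 -0.25
python3 jog.py '1.5,0,0,0,0,0;0,0,0,0,0,0;0,0,0,0,0,0' >/dev/null; python3 go.py 498.5 -194.5 67.5 -0.25
```

```text
Ftool [-1.6 -2.7 -6.4] t 14.45 pos [ 529.8 -176.9   66.9] q [-0.34  0.58  1.87 -0.    0.69 -0.1 ] tool shift [-24.7 -26.   -0.6] turn [-0.001  0.     0.002] F [-3.  -0.9  6.4]
Ftool [-3.1 -2.3 -5.1] t 14.7 pos [ 530.2 -175.3   66.9] q [-0.34  0.58  1.87 -0.    0.69 -0.09] tool shift [-26.4 -26.1  -0.6] turn [-0.001  0.     0.002] F [-3.  -2.4  5.1]
Ftool [-5.3 -3.5 -4.7] t 14.95 pos [ 530.5 -174.    66.9] q [-0.34  0.58  1.87 -0.    0.69 -0.09] tool shift [-27.7 -26.   -0.6] turn [-0.001  0.001  0.002] F [-4.7 -4.2  4.7]
```

```bash
python3 jog.py '1,0,0,0,0,0;0,0,0,0,0,0;0,0,0,0,0,0' >/dev/null; python3 go.py 498.5 -194.5 67.5 -0.25
python3 jog.py '0,1,0,0,0,0;0,0,0,0,0,0;0,0,0,0,0,0' >/dev/null; python3 go.py 498.5 -194.5 67.5 -0.25
python3 jog.py '1,0,0,0,0,0;0,0,0,0,0,0;0,0,0,0,0,0' >/dev/null; python3 go.py 498.5 -194.5 67.5 -0.25
python3 jog.py '0,1,0,0,0,0;0,0,0,0,0,0;0,0,0,0,0,0' >/dev/null; python3 go.py 498.5 -194.5 67.5 -0.25
```

```text
Ftool [-7.4 -3.3 -4.9] t 15.2 pos [ 530.7 -173.4   66.9] q [-0.34  0.58  1.87 -0.    0.69 -0.09] tool shift [-28.4 -26.   -0.5] turn [-0.001  0.001  0.002] F [-5.  -6.4  4.9]
Ftool [-7.4 -5.9 -8.2] t 15.45 pos [ 531.  -173.5   67. ] q [-0.34  0.58  1.87 -0.    0.69 -0.09] tool shift [-28.3 -26.4  -0.5] turn [-0.002  0.001  0.003] F [-7.5 -5.7  8.2]
Ftool [-13.8  -6.7  -7.5] t 15.7 pos [ 531.  -173.4   67. ] q [-0.34  0.58  1.87 -0.    0.69 -0.09] tool shift [-28.4 -26.3  -0.4] turn [-0.002  0.002  0.003] F [ -9.8 -11.7   7.6]
Ftool [-12.5  -8.3 -11.3] t 15.95 pos [ 531.2 -173.5   67. ] q [-0.34  0.58  1.87 -0.    0.7  -0.09] tool shift [-28.4 -26.6  -0.3] turn [-0.004  0.002  0.003] F [-11.  -10.1  11.4]
```

```bash
python3 jog.py '0,0,-0.5,0,0,0;0,0,0,0,0,0;0,0,0,0,0,0' >/dev/null; python3 go.py 498.5 -194.5 67.5 -0.25
python3 jog.py '0,1,0,0,0,0;0,0,0,0,0,0;0,0,0,0,0,0' >/dev/null; python3 go.py 498.5 -194.5 67.5 -0.25
python3 jog.py '0,1,0,0,0,0;0,0,0,0,0,0;0,0,0,0,0,0'; python3 go.py 498.5 -194.5 67.5 -0.25
python3 - <<'E'
from h import *
print(np.round(telemetry.get_obs()["moment"],2))
s=get_image("side")["img"];t=get_image("top")["img"]
A=np.zeros((600,800,3),np.uint8)
A[:480,:400]=cv2.resize(t[195:243,350:390],(400,480),interpolation=2)
A[:480,400:]=cv2.resize(s[165:219,320:365],(400,480),interpolation=2)
cv2.imwrite("pics/z6.png",A[:,:,::-1])
E
```

```text
Ftool [-12.8  -7.6  -7. ] t 16.2 pos [ 531.2 -173.4   67.1] q [-0.34  0.58  1.87 -0.    0.7  -0.09] tool shift [-28.4 -26.5  -0.3] turn [-0.004  0.002  0.003] F [-10.5 -10.5   7. ]
Ftool [-13.4  -9.   -8.5] t 16.45 pos [ 531.5 -173.6   67.1] q [-0.34  0.58  1.86 -0.    0.7  -0.09] tool shift [-28.4 -26.9  -0.2] turn [-0.005  0.002  0.003] F [-12.  -10.8   8.6]
t: 16.7
ee_pos: [531.8, -173.6, 67.1]
orientation: [-2.475, -1.929, 0.009]
ft_force: [-14.8, -10.0, 11.1]
width: 11.7
grasp_force: 30.0
Ftool [-13.4 -12.  -11. ] t 16.7 pos [ 531.8 -173.6   67.1] q [-0.34  0.58  1.86 -0.    0.7  -0.09] tool shift [-28.4 -27.2  -0.1] turn [-0.007  0.002  0.003] F [-14.8 -10.   11.1]
[-1.52  2.45  0.17]
```

View pics/z6.png

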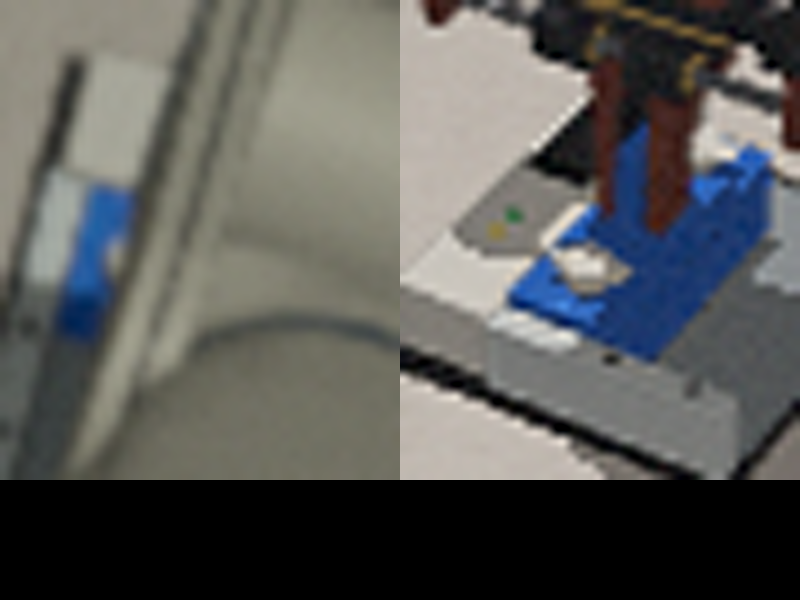

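The picture shows the rack's end against the bar and its long side against the housing, with no visible gap. I'll check squareness by rocking the yaw slightly.

```bash
cat > st.py <<'E'
from h import *
o=telemetry.get_obs();R=Ro.from_rotvec(o["orientation"]);m=R.as_matrix()
print("yaw %.4f"%np.arctan2(m[1,1],m[0,1]),"tilt",np.round(m[:2,2],4),"Ftool",np.round(R.inv().apply(o["ft_force"]),1),"Mz %.3f"%o["moment"][2],"pos",np.round(o["ee_pos"],2),"g",o["grasp_force"],"t",o["t"])
E
python3 st.py
python3 jog.py '0,0,0,0,0,0.01;0,0,0,0,0,0;0,0,0,0,0,0'>/dev/null; python3 st.py
python3 jog.py '0,0,0,0,0,-0.01;0,0,0,0,0,0;0,0,0,0,0,0'>/dev/null; python3 st.py
python3 jog.py '0,0,0,0,0,-0.01;0,0,0,0,0,0;0,0,0,0,0,0'>/dev/null; python3 st.py
```

```text
yaw -0.2469 tilt [-0.007  -0.0004] Ftool [-13.8 -11.6 -11.6] Mz 0.135 pos [ 531.76 -173.63   67.08] g 30.007267892360687 t 16.8
yaw -0.2564 tilt [-0.007  -0.0004] Ftool [-13.  -10.2 -11. ] Mz 0.316 pos [ 531.78 -173.51   67.08] g 30.0215345621109 t 17.05
yaw -0.2477 tilt [-0.0064 -0.0003] Ftool [-12.6 -11.  -10.4] Mz -0.130 pos [ 532.02 -173.61   67.09] g 30.004213750362396 t 17.3
yaw -0.2385 tilt [-0.0063 -0.0001] Ftool [-13.8 -10.7 -10.6] Mz -0.442 pos [ 532.06 -173.6    67.09] g 30.087845027446747 t 17.55
```

```bash
python3 jog.py '0,0,-0.5,0,0,0.01;0,0,0,0,0,0;0,0,0,0,0,0'>/dev/null; python3 st.py
python3 jog.py '0,1.5,0,0,0,0;0,0,0,0,0,0;0,0,0,0,0,0'>/dev/null; python3 st.py
python3 jog.py '0,1.5,-0.3,0,0,0;0,0,0,0,0,0;0,0,0,0,0,0'>/dev/null; python3 st.py
```

```text
yaw -0.2476 tilt [-0.0064 -0.0003] Ftool [-13.2  -9.4  -5.5] Mz -0.137 pos [ 532.03 -173.58   67.14] g 30.003603100776672 t 17.8
yaw -0.2477 tilt [-0.0092  0.0005] Ftool [-13.8 -13.4 -10.1] Mz -0.214 pos [ 532.21 -173.62   67.14] g 30.009771287441254 t 18.05
yaw -0.2478 tilt [-0.0117  0.0014] Ftool [-13.2 -16.5 -13. ] Mz -0.285 pos [ 532.42 -173.64   67.23] g 30.018357038497925 t 18.3
```

```bash
python3 jog.py '0,0,0,-0.01,0,0.005;0,0,0,0,0,0;0,0,0,0,0,0'>/dev/null; python3 st.py
python3 jog.py '0,0,0,0,0,0;0,0,0,0,0,0;0,0,0,0,0,0;0,0,0,0,0,0;0,0,0,0,0,0'>/dev/null; python3 st.py
python3 - <<'E'
from h import *
from scipy.optimize import minimize
s=get_image("side");im=s["img"]
R=(516.1,-188.2,-.25)
B=box(-24,24,-65,65,5,45)
A=cv2.resize(im[165:219,315:375],None,fx=10,fy=10,interpolation=2)[:,:,::-1].copy()
cv2.imwrite("pics/z7.png",A)
E
```

```text
yaw -0.2524 tilt [-0.0023 -0.0011] Ftool [-14.8 -16.2 -11.1] Mz -0.156 pos [ 532.15 -173.6    66.97] g 30.00418782234192 t 18.55
yaw -0.2524 tilt [-0.0025 -0.0011] Ftool [-14.4 -17.5 -11.2] Mz -0.057 pos [ 532.16 -173.61   66.99] g 30.003714859485626 t 18.9667
```

View pics/z7.png

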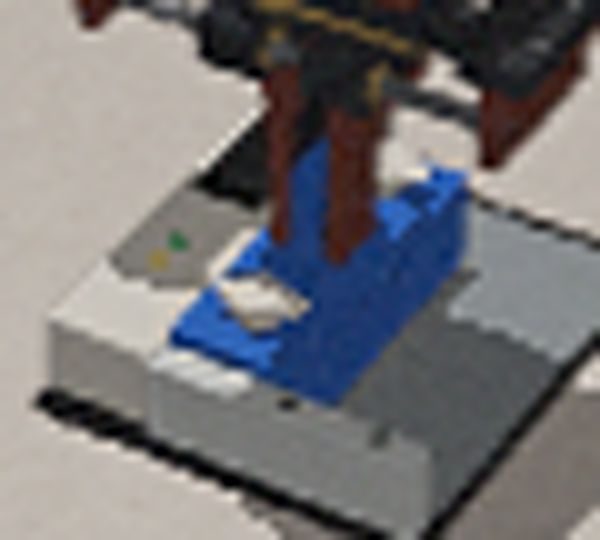

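The rack sits upright in the corner with no gap to either fence and its caps flat. The forces are steady at about 14 N and 17 N with almost no twist, so I'll hand in.

```bash
python3 -c "
from workcell import ctrl, telemetry, get_image
print(ctrl.close_job())"
```

```text
the job is handed in; nothing more can be done
None
```

I shut both caps while the rack stood on the worktop, then carried it to the reader. I handed the job in at about 19 s with the rack gripped and pressed into the corner at about 14 N (short side) and 17 N (long side). The pins' travel was judged from those forces and the pictures, and the hand-in gave back no verdict.

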